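# Move the battery pack from the charger to the mould shaker

### The arm

A 7-joint arm with a two-finger parallel gripper is mounted at the origin on the work surface. World frame = base frame: x ahead of the robot, y to its left, z up, the work surface at z = 0. Lengths are in m, angles in rad, forces in N, time in s.
With the tool pointing down it reaches from about 0.425 to 0.825 m from the base axis. Payload 3.6 kg.
Tool frame: the origin (TCP) lies midway between the tips of the shut fingers; the grasp point (between the pads) lies manip.grip_point_offset behind it (manip.grip_point_offset is the distance from the TCP to the grasp point, in m); z points along the fingers, y is the direction in which the jaws open and shut (so a half turn about z gives the same grasp; the last joint's range is limited). The gripper opens to 85 mm and grips with 20 to 120 N. Pads are 22 mm wide; open, the fingers measure 114 mm over their backs; the gripper's body (76 mm by 85 mm) begins 54 mm behind the grasp point. The pads swing forward as they close: fully open they stand 13 mm farther back than shut.
Start: joints at [-1.196, 0.615, -0.013, 1.423, 0.008, 1.103, -0.04], TCP at [0.254, 0.598, 0.231] pointing down, gripper open.
Joint ranges: [-3.12, 3.12], [-0.3, 2.06], [-1.34, 1.32], [0.26, 2.42], [-1.36, 4.5], [0.01, 1.98], [-2.84, 2.84]. Speed limits (rad/s): [2.79, 2.79, 3.14, 3.14, 3.14, 3.14, 3.14].

### API

Orientations are given as a rotation vector (axis times angle).
In Python, from station import manip, eyes gives the robot as it stands.
- The arm moves only by the tool move_arm, never from a script. Its arguments are lists of equal length, an entry for each row: "xyz": the shift along the tool's x, y, z in m, a list of three; "spin": the turn about the tool's z in degrees. In form: {"xyz": [[tx, ty, tz], ...], "spin": [spin, ...]}. A call has 1 to 10 rows; each row shifts and turns the commanded pose from where the row before left it, along the tool's axes as they then stand; what a row does not reach is not made up. A row lasts 1/8 s, in which the tool goes at most 62.5 mm and 10.7 degrees, less where a joint would pass 70% of its speed; a pose out of reach is approached as far as the arm can. A call is refused whole if a number of a shift passes 0.0625 or a number of a turn 10.7, either way. A call with a gripper value outside its range is refused whole. "jaw" is the gripper's target within -1 to 1 (shut at 1, half-way at 0, fully open at -1), set as the call begins (left out, the last holds). The fingers move at their own pace and stop on an object; the grip force is fixed at half the most. Time passes only in rows, so rows that do not move let the fingers close. It gives the time, the measured TCP pose, the force and the opening at its end, in the units of the state.
- manip.read_state(): the state, without advancing time (a new reading comes with each control period).
- eyes.camera(name): name is "side" or "top" or "wrist"; returns a dict with "frame" (384x512x3 uint8, blue, green, red), "fx", "fy", "cx", "cy" (pixels), "position" and "orientation" of the camera in the world. Camera axes: x right, y down, z forward; pixel columns grow to the right and rows downward; lengths in m; the calibration is good to about 2 mm. A picture is of the moment at which its call begins. There is no depth.
- manip.job_done(): hands the job in, once; it reports no verdict.
The state is a dict: "clock": time; "q": joint angles; "qvel": joint speeds; "tau": joint torques, N m; "tcp_pos": TCP position; "tcp_rot": TCP orientation; "wrist_force": force on the tool from outside, world axes, zero at the start; "moment": the same for the moment, N m; "width": opening from 0.0 (shut) to 1.0 (fully open).
Only numpy, scipy, OpenCV 4.12 (cv2) and the standard library are available. Lean on these libraries where they do the work, as an engineer would, in place of code of your own. Each camera call takes 0.05 s, during which the arm holds its last target. There are 200 camera calls.

### The job

The charged battery pack is clicked into the charger. Press the charger's catch so that the pack springs part of the way out, draw the pack out of its rails, and slide it into the rails of the mould shaker until it is fully home and the catch there clicks and holds it. Do it gently, without forcing either rail or catch, and leave the other things on the counter where they are.

Things in the scene. Friction and masses are not known exactly. Their poses are not given: they have to be found in the camera images.
- pack: Black battery pack, 0.28 to 0.44 kg, 90 long (x), 46 wide (y), 52 mm high overall. Origin: centre of its underside; +x is the nose that enters rails first, z up. The lowest 10 mm is a dovetail foot, 58 mm wide at the bottom, with a catch notch in its underside; above it, flat upright sides 46 mm apart (10 to 52 mm above the underside) are what to grip.
- charger: Grey charger, fixed. Origin: at counter level under the centre of the clicked-in pack; +x points into the rails, z up. Bed plate 90 mm wide, top 14 mm up, from x=-120 to +60; rails on it (28 mm high from the counter) from x=-5 to +50; charger box x=66 to 164, 120 wide, 60 mm high. At the start the pack is clicked in, its origin at (0, 0, 14 mm), axes the same.
- charger_mouth (a point): Middle of the flared mouth of the charger's rails, on the bed's top (x=-22 mm in the charger's frame; axes as the charger). A sprung rod at the inner end presses on the pack's nose (8 N, 4 N when out) and drives the pack about 24 mm towards -x when the catch lets go; the pack then rests loose, still in the rails. Drawn to 70 mm or more from its clicked-in place it is free to lift.
- charger_pad (a point): Centre of the top of the charger's catch pad (at rest): light grey with dark ribs, 30 (x) by 24 (y) mm, 24 mm above the counter, beside the +y edge of the bed at (-10, 61) mm in the charger's frame. Axes as the charger. Pressed straight down. Once it is let up again the freed pack stays loose.
- charger_catch (a joint): The charger's catch: 0 m up (holding), grows as the pad is pressed down, 0.007 m at its stop. The pack is let go past 0.005 m; pressing takes about 3 to 8 N. It springs back when released.
- shaker: Mould shaker, steel and aluminium, fixed. Origin: at counter level under the nominal centre of a clicked-in pack; +x points into the rails, z up. Bed, rails, ejector and catch are made like the charger's; its own pad, 61 mm to the +y side, need not be touched. Housing behind the rails: x=66 to 209, 160 wide, platform 60 mm high with a clear mould on it up to 82 mm.
- shaker_mouth (a point): Middle of the flared mouth of the shaker's rails, on the bed's top (14 mm high; x=-22 mm in the shaker's frame; axes as the shaker). The plain bed reaches 98 mm before it: room to set the pack down in line, nose at the mouth. The mouth takes the foot up to 4 mm off centre and narrows over 18 mm to rails with 1.2 mm play to each side and 2 mm upwards.
- shaker_home (a point): Nominal origin of the clicked-in pack. The stop, ejector and catch are one unit clamped up to 8 mm either way along x, setting not reported: feel for it. The ejector meets the nose 24 mm before home (4 N, rising to 8) plus a few N of drag; then the catch clicks, a hard stop is 2.5 mm further. Not clicked in, the pack is thrown back some 20 mm when let go. Push with 12 to 18 N, not over 20.
- mould: Bystander: clear mould of set chocolates, 135 by 200 by 22 mm, origin centre of underside.
- bowl: Bystander: steel bowl, 140 mm across, 60 mm high, origin centre of underside.
- palette: Bystander: palette knife, about 240 mm long, lying flat.
- jar: Bystander: small jar, 48 mm across, 85 mm high, origin centre of underside.
- scale: Bystander: white flat scale, 130 by 100 by 18 mm, origin centre of underside.
- cup: Bystander: white cup, 70 mm across, 75 mm high, origin centre of underside.
- butter: Bystander: bottle, 50 mm across, 130 mm high, origin centre of underside.
There are look-alikes about, which are no part of the job. What is shaped like the pack but red is not meant.

How it is judged:
By the outcome, as a careful person would: the job done as asked, in the order asked, and still so for the second after the job is handed in, with the robot touching nothing.
It also fails if it takes over 58 s, if anything falls off the work surface, if the arm or the gripper's body presses on something with over 40 N, if the wrist force passes 120 N, or if a joint passes its speed limit or range.

## Working session

There is one attempt and no reset: what is moved stays moved. The work goes in short steps, Python scripts to look and compute and a tool call to move; the robot and the scene stay as the last step left them, time stands still between calls to the robot, and variables do not carry over. Pictures are saved under pics/ and viewed, about 8 in all and at most 12, crops included, and the job is handed in when it is done.

Besides the shell and the picture viewer there is one more tool, called after ">>>" as name(argument=value, ...), one argument or row to a line, values as JSON. move_arm: Moves the arm, as the interface text tells. Its arguments: {"type":"object","properties":{"xyz":{"type":"array","items":{"type":"array","items":{"type":"number"}}},"spin":{"type":"array","items":{"type":"number"}},"jaw":{"type":"number"}},"required":["xyz","spin"]}

```bash
mkdir -p pics; ls
python3 - <<'E'
from station import manip, eyes
import cv2, numpy as np
s=manip.read_state(); print({k:np.round(v,3) for k,v in s.items()}, manip.grip_point_offset)
for n in ['top','side']:
    c=eyes.camera(n); cv2.imwrite(f'pics/{n}0.png',c['frame'])
    print(n,c['fx'],c['fy'],c['cx'],c['cy'],c['position'],c['orientation'])
a=cv2.imread('pics/top0.png'); 
cv2.imwrite('pics/top0b.png',cv2.resize(a,(800,600),interpolation=cv2.INTER_CUBIC))
E
```

```text
pics
{'clock': np.float64(0.0), 'q': array([-1.196,  0.616, -0.013,  1.425,  0.008,  1.103, -0.04 ]), 'qvel': array([ 0.002,  0.001,  0.001,  0.   ,  0.001,  0.001, -0.002]), 'tau': array([ 0.0000e+00, -4.6921e+01,  2.5900e-01, -1.7104e+01,  1.0000e-02,
        1.0000e-02, -0.0000e+00]), 'tcp_pos': array([0.254, 0.598, 0.23 ]), 'tcp_rot': array([-0.627, -3.078,  0.004]), 'wrist_force': array([ 0.129, -0.09 , -0.222]), 'moment': array([ 0.004, -0.061,  0.021]), 'width': np.float64(0.999)} 0.0187
top 443.56687742594033 443.56687742594033 255.44123566969725 188.99252531291546 [0.30066744 0.00863009 1.70254245] [-2.16257861  2.13175658 -0.15911021]
side 383.7561096091025 383.7561096091025 255.39490653392613 184.89351633803193 [-0.13613941 -0.76893527  0.97438842] [-2.18570245  0.79686568 -0.37683608]
```

View pics/top0b.png

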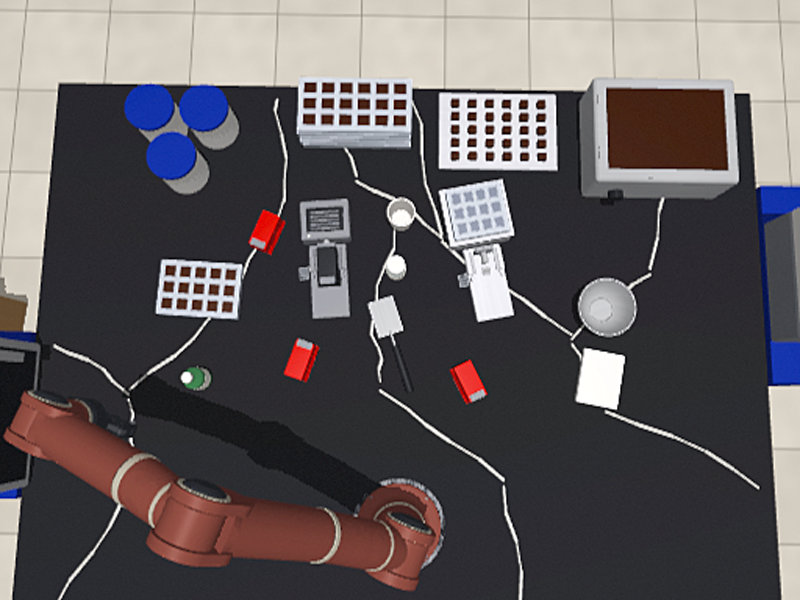

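View pics/side0.png

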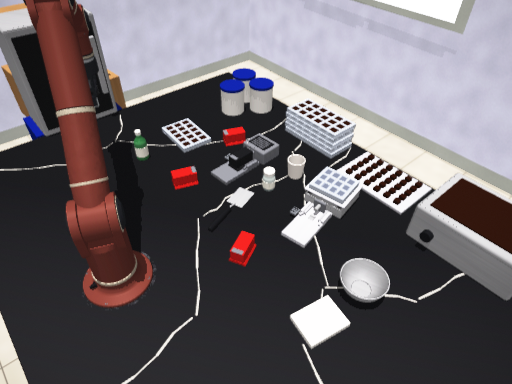

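The top view shows the charger with the black pack at about (328,265) of 800x600, its pad at (304,273) on the +y side. The shaker is at (485,270), with its pad at (464,281). World +x is up in the image. I'll zoom in on both for exact corners.

Run:
```python
import cv2
a=cv2.imread('pics/top0.png')
cv2.imwrite('pics/topz.png',cv2.resize(a[110:210,180:340],None,fx=5,fy=5,interpolation=cv2.INTER_CUBIC))
```

```text
(no output)
```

View pics/topz.png

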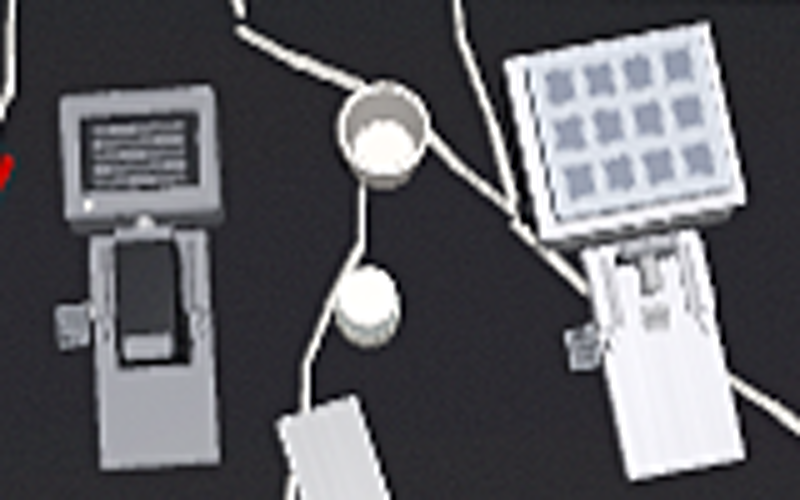

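The crop shows the charger bed's front corners at (102,469) and (219,463), and its box top at (60,99), (212,87), (219,212), (69,221). The shaker bed's front corners are at (631,480) and (746,459), with side edges running up to (583,250) and (697,232).

```bash
cat > h.py <<'E'
from station import manip, eyes
import cv2, numpy as np
from scipy.spatial.transform import Rotation as R
def ray(c,u,v,z):
    d=R.from_rotvec(c['orientation']).apply([(u-c['cx'])/c['fx'],(v-c['cy'])/c['fy'],1]); p=np.array(c['position'])
    return (p+d*(z-p[2])/d[2])
def proj(c,P):
    q=R.from_rotvec(c['orientation']).inv().apply(np.atleast_2d(P)-c['position'])
    return q[:,:2]/q[:,2:]*[c['fx'],c['fy']]+[c['cx'],c['cy']]
def pose(loc,P):  # 2D rigid fit local->world
    loc=np.array(loc,float);P=np.array(P)[:,:2]
    a=(loc-loc.mean(0))@[1,1j];b=(P-P.mean(0))@[1,1j]
    yaw=np.angle((b*a.conj()).sum());M=np.array([[np.cos(yaw),-np.sin(yaw)],[np.sin(yaw),np.cos(yaw)]])
    t=P.mean(0)-M@loc.mean(0);return t,yaw,np.linalg.norm(P-(loc@M.T+t),axis=1)
def w(t,yaw,x,y):
    c,s=np.cos(yaw),np.sin(yaw);return t+np.array([c*x-s*y,s*x+c*y])
E
python3 - <<'E'
from h import *
c=eyes.camera('top')
f=lambda u,v,z: ray(c,(u+.5)/5-.5+180,(v+.5)/5-.5+110,z)
P=[f(102,469,.014),f(219,463,.014),f(60,99,.06),f(212,87,.06),f(219,212,.06),f(69,221,.06)]
L=[(-.12,.045),(-.12,-.045),(.164,.06),(.164,-.06),(.066,-.06),(.066,.06)]
t,y,e=pose(L,P);print('charger',t,np.degrees(y),e*1e3)
print('pad',w(t,y,-.010,.061),'seen',f(72,326,.024))
Q=[f(631,480,.014),f(746,459,.014)]
print('edges', [np.degrees(np.arctan2(*(f(a,b,.014)-f(p,q,.014))[1::-1])) for a,b,p,q in [(583,250,631,480),(697,232,746,459),(102,240,102,469)]], np.degrees(np.arctan2(*(Q[0]-Q[1])[1::-1]))-90,np.linalg.norm(Q[0]-Q[1]))
# mould/housing top corners at .06: platform
Q+= [f(583,347,.024)]
t,y,e=pose([(-.12,.045),(-.12,-.045),(-.01,.061)],Q);print('shaker',t,np.degrees(y),e*1e3)
E
```

```text
charger [0.61050738 0.18156694] 4.529253804585556 [1.61292522 0.7297025  2.59098163 2.34997265 2.33469458 4.02648048]
pad [0.59572156 0.24158676] seen [0.59790511 0.24260496 0.024     ]
edges [np.float64(11.6364825066017), np.float64(11.601292738388208), np.float64(1.8430342854007946)] 11.194973691181744 0.08995936363984607
shaker [ 0.61155479 -0.20687987] 12.192563670757728 [1.62300615 0.17818255 1.6958163 ]
```

```bash
cat >> h.py <<'E'
def plan(x,y,z,yawdeg):
    """spin (deg) to bring tool y to yawdeg (dir of frame +y = yaw+90), then shift in tool axes after the spin"""
    s=manip.read_state();M=R.from_rotvec(s['tcp_rot']).as_matrix()
    cur=np.degrees(np.arctan2(M[1,1],M[0,1]))-90
    spin=-((yawdeg-cur+90)%180-90)
    Mn=M@R.from_euler('z',spin,degrees=True).as_matrix()
    sh=Mn.T@(np.array([x,y,z])-s['tcp_pos'])
    print('clock',round(s['clock'],2),'tcp',s['tcp_pos'].round(4),'yaw',cur.round(2),'tilt',(M[:,2]).round(3),'spin',spin.round(2),'shift mm',(sh*1e3).round(1),'F',s['wrist_force'].round(2),'w',round(s['width'],3))
E
python3 -c "
from h import *
plan(.597,.244,.13,4.5)"
```

```text
clock 0.15 tcp [0.2539 0.5977 0.2304] yaw -23.02 tilt [-0.001 -0.002 -1.   ] spin -27.52 shift mm [-314.4 -379.3  100.8] F [-0.55 -0.65  0.64] w 1.001
```

>>> move_arm(
  xyz=[
    [0,0,0],
    [0,0,0],
    [0,0,0],
    [-0.015,-0.018,0],
    [-0.03,-0.036,0],
    [-0.03,-0.036,0],
    [-0.03,-0.036,0],
    [-0.03,-0.036,0],
    [-0.03,-0.036,0],
    [-0.03,-0.036,0],
  ],
  spin=[-9.17,-9.17,-9.17,0,0,0,0,0,0,0],
  jaw=1,
)

```text
clock: 1.4
tcp_pos: [0.4688, 0.3767, 0.2313]
tcp_rot: [-0.115, 3.139, -0.002]
wrist_force: [0.6, 0.8, -0.9]
width: 0.006
```

>>> move_arm(
  xyz=[
    [-0.03,-0.036,0.02],
    [-0.03,-0.036,0.02],
    [-0.03,-0.036,0.02],
    [-0.018,-0.02,0.02],
    [0,0,0.02],
    [0,0,0],
    [0,0,0],
  ],
  spin=[0,0,0,0,0,0,0],
)

```text
clock: 2.28
tcp_pos: [0.5849, 0.2609, 0.1321]
tcp_rot: [-0.121, 3.138, 0.0]
wrist_force: [0.6, 0.6, -0.0]
width: 0.001
```

Run:
```python
from h import *
plan(.597,.244,.13,4.5)
c=eyes.camera('wrist');np.save('pics/w1.npy',c,allow_pickle=True);cv2.imwrite('pics/w1.png',cv2.resize(c['frame'],(800,600),interpolation=cv2.INTER_CUBIC))
print(c['position'],proj(c,[[.597,.242,.024]])*800/512)
plan(.597,.244,.026,4.5)
```

```text
clock 2.27 tcp [0.5849 0.2609 0.1321] yaw 4.43 tilt [ 0.001  0.    -1.   ] spin -0.07 shift mm [-10.8 -17.8   2.1] F [ 0.57  0.56 -0.02] w 0.001
[0.51509795 0.25634294 0.27485655] [[362.40931016 306.22890096]]
clock 2.33 tcp [0.585  0.2613 0.1325] yaw 4.47 tilt [ 0.002  0.001 -1.   ] spin -0.03 shift mm [-10.5 -18.3 106.5] F [0.53 0.27 0.81] w -0.005
```

View pics/w1.png

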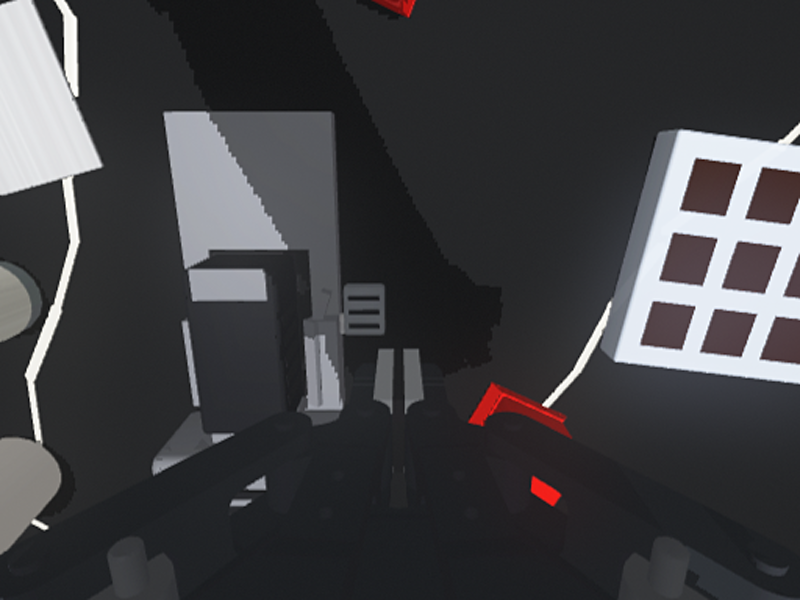

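The pad is seen at (364,309), against a prediction of (362,306), so the fit agrees. I'll refine the charger pose from this closer view, using bed corners (164,112) and (334,112), the pad, and the pack's tail top edge (189,269)–(267,269).

Run:
```python
from h import *
c=np.load('pics/w1.npy',allow_pickle=True).item()
f=lambda u,v,z: ray(c,(u+.5)*.64-.5,(v+.5)*.64-.5,z)
P=[f(164,112,.014),f(334,112,.014),f(364,309,.024)]
t,y,e=pose([(-.12,-.045),(-.12,.045),(-.01,.061)],P);print(t,np.degrees(y),e*1e3,w(t,y,-.01,.061))
a,b=f(189,269,.066),f(267,269,.066);print('tail',a,b,np.linalg.norm(a-b),'yaw',np.degrees(np.arctan2(*(b-a)[1::-1]))-90, 'pred',w(t,y,-.045,0),(a+b)[:2]/2)
for p,q in [((334,112),(344,312)),((164,112),(184,268))]:
  d=f(*q,.014)-f(*p,.014);print(np.degrees(np.arctan2(d[1],d[0])))
plan(*w(t,y,-.01,.063),.026,4.5)
```

```text
[0.61448184 0.18353355] 4.6202082456611935 [0.65766194 1.21770348 1.3295321 ] [0.59960075 0.24352982]
tail [0.57116892 0.16146621 0.066     ] [0.56826317 0.19823679 0.066     ] 0.03688521805200025 yaw 4.518339302492791 pred [0.56962807 0.17990878] [0.56971605 0.1798515 ]
5.339195110171459
4.199387578849504
clock 2.33 tcp [0.585  0.2613 0.1325] yaw 4.47 tilt [ 0.002  0.001 -1.   ] spin -0.03 shift mm [-13.  -16.9 106.5] F [0.53 0.27 0.81] w -0.005
```

>>> move_arm(
  xyz=[
    [-0.013,-0.017,0.0],
    [0,0,0.03],
    [0,0,0.03],
    [0,0,0.025],
    [0,0,0.015],
    [0,0,0.006],
    [0,0,0.001],
    [0,0,0],
  ],
  spin=[0,0,0,0,0,0,0,0],
)

```text
clock: 3.32
tcp_pos: [0.5996, 0.2454, 0.0253]
tcp_rot: [-0.123, 3.137, 0.001]
wrist_force: [-0.2, 1.3, -0.1]
width: -0.004
```

>>> move_arm(
  xyz=[
    [0,0,0.002],
    [0,0,0.001],
    [0,0,0.001],
    [0,0,0],
  ],
  spin=[0,0,0,0],
)

```text
clock: 3.82
tcp_pos: [0.5997, 0.2455, 0.0208]
tcp_rot: [-0.123, 3.137, 0.001]
wrist_force: [0.5, 0.9, 3.3]
width: 0.005
```

>>> move_arm(
  xyz=[
    [0,0,0.0015],
    [0,0,0.0015],
    [0,0,0],
  ],
  spin=[0,0,0],
)

```text
clock: 4.2
tcp_pos: [0.5991, 0.2452, 0.0172]
tcp_rot: [-0.123, 3.139, 0.0]
wrist_force: [1.2, 1.3, 2.5]
width: -0.001
```

>>> move_arm(
  xyz=[
    [0,0,-0.005],
    [0,0,-0.02],
    [0,0,-0.03],
    [0,0,-0.03],
    [0,0,-0.03],
    [0.007,-0.03,0],
    [0.007,-0.033,0],
    [0,0,0],
  ],
  spin=[0,0,0,0,0,0,0,0],
)

```text
clock: 5.2
tcp_pos: [0.5897, 0.1764, 0.1332]
tcp_rot: [0.114, -3.139, 0.006]
wrist_force: [-0.3, 0.1, -0.1]
width: 0.003
```

Run:
```python
from h import *
c=eyes.camera('wrist');np.save('pics/w2.npy',c,allow_pickle=True);cv2.imwrite('pics/w2.png',cv2.resize(c['frame'],(800,600),interpolation=cv2.INTER_CUBIC))
t=np.array([.6135,.1828]);y=np.radians(4.6)
plan(*w(t,y,-.024,0),.031,4.6)
```

```text
clock 5.25 tcp [0.5897 0.1794 0.1332] yaw 4.32 tilt [-0.    -0.001 -1.   ] spin -0.28 shift mm [ -0.    1.6 102.2] F [-0.29  0.58  0.51] w 0.0
```

View pics/w2.png

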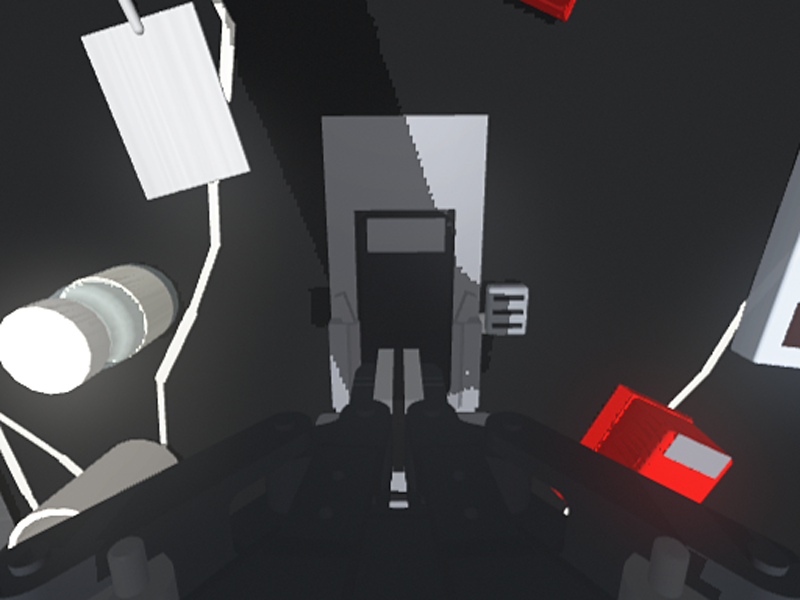

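The pack has sprung out. Its tail label is now at (367,219)–(445,251) with pack sides at about 360 and 452, and the jaw is centred over it. I'll check the numbers and the jar clearance.

Run:
```python
from h import *
c=np.load('pics/w2.npy',allow_pickle=True).item()
f=lambda u,v,z: ray(c,(u+.5)*.64-.5,(v+.5)*.64-.5,z)
P=[f(367,219,.066),f(445,219,.066),f(322,116,.014),f(488,115,.014),f(508,309,.024)]
t,y,e=pose([(-.12,-.045),(-.12,.045),(-.01,.061)],P[2:]);print(t,np.degrees(y),e*1e3)
for p in P[:2]: 
  d=p[:2]-t;print('tail in charger',w(np.zeros(2),-y,*d)*1e3)
print('jar',f(45,348,.085))
plan(*w(t,y,-.026,0),.034,np.degrees(y))
```

```text
[0.61385817 0.18280119] 4.720903890100546 [0.94211979 1.13398878 2.05859681]
tail in charger [-69.64749631 -17.76549923]
tail in charger [-69.36119029  18.1804996 ]
jar [0.61291615 0.01726567 0.085     ]
clock 5.25 tcp [0.5897 0.1794 0.1332] yaw 4.32 tilt [-0.    -0.001 -1.   ] spin -0.4 shift mm [ 1.6  1.5 99.2] F [-0.29  0.58  0.51] w 0.0
```

>>> move_arm(
  xyz=[
    [0.0055,0.0015,0],
    [0,0,0.02],
    [0,0,0.03],
    [0,0,0.03],
    [0,0,0.015],
    [0,0,0.004],
    [0,0,0],
  ],
  spin=[-0.4,0,0,0,0,0,0],
  jaw=-1,
)

```text
clock: 6.12
tcp_pos: [0.5847, 0.1829, 0.0339]
tcp_rot: [-0.135, 3.138, 0.001]
wrist_force: [0.4, -0.4, -0.4]
width: 0.999
```

>>> move_arm(
  xyz=[
    [0,0,0],
    [0,0,0],
    [0,0,0],
    [0,0,0],
    [0,0,0],
    [0,0,0],
  ],
  spin=[0,0,0,0,0,0],
  jaw=1,
)

```text
clock: 6.88
tcp_pos: [0.5851, 0.1812, 0.0344]
tcp_rot: [-0.132, 3.137, -0.002]
wrist_force: [0.2, -2.6, 5.3]
width: 0.529
```

```bash
python3 -c "
from h import *
plan(.5896,.181,.034,4.6);print(manip.read_state()['moment'])"
```

```text
clock 6.88 tcp [0.5851 0.1812 0.0344] yaw 4.82 tilt [ 0.002 -0.001 -1.   ] spin 0.22 shift mm [-4.5 -0.6  0.4] F [ 0.15 -2.6   5.27] w 0.529
[-0.39766917  0.13356768 -0.07445111]
```

>>> move_arm(
  xyz=[
    [0.003,0,0],
    [0.006,0,0],
    [0.009,0,0],
    [0.01,0,0],
    [0.01,0,0],
    [0.01,0,0],
    [0.008,0,0],
    [0.003,0,0],
    [0,0,0],
  ],
  spin=[0,0,0,0,0,0,0,0,0],
)

```text
clock: 8.0
tcp_pos: [0.5257, 0.1791, 0.0343]
tcp_rot: [-0.137, 3.136, 0.004]
wrist_force: [0.8, 0.6, 8.1]
width: 0.531
```

>>> move_arm(
  xyz=[
    [0,0,-0.004],
    [0,0,-0.015],
    [0,0,-0.03],
    [0,0,-0.03],
    [0,0,-0.025],
    [0,0,-0.006],
    [0,0,0],
  ],
  spin=[0,0,0,0,0,0,0],
)

```text
clock: 8.88
tcp_pos: [0.5247, 0.1771, 0.143]
tcp_rot: [0.134, -3.137, 0.0]
wrist_force: [0.5, 0.6, -4.3]
width: 0.526
```

```bash
python3 -c "
from h import *
plan(.523,-.2255,.144,11.7);print(manip.read_state()['moment'])"
```

```text
clock 8.88 tcp [0.5247 0.1771 0.143 ] yaw 4.9 tilt [-0.001 -0.    -1.   ] spin -6.8 shift mm [  83.3 -393.9   -0.9] F [ 0.47  0.62 -4.25] w 0.526
[0.00031269 0.01645098 0.02343727]
```

>>> move_arm(
  xyz=[
    [0,0,0],
    [0.0025,-0.012,0],
    [0.005,-0.024,0],
    [0.0068,-0.032,0],
    [0.0068,-0.032,0],
    [0.0068,-0.032,0],
    [0.0068,-0.032,0],
    [0.0068,-0.032,0],
    [0.0068,-0.032,0],
    [0.0068,-0.032,0],
  ],
  spin=[-6.8,0,0,0,0,0,0,0,0,0],
)

```text
clock: 10.12
tcp_pos: [0.5229, -0.0907, 0.1424]
tcp_rot: [0.314, -3.123, 0.0]
wrist_force: [0.3, 0.1, -3.3]
width: 0.526
```

>>> move_arm(
  xyz=[
    [0.0068,-0.032,0],
    [0.0068,-0.032,0],
    [0.0068,-0.032,0],
    [0.005,-0.024,0],
    [0.0025,-0.012,0],
    [0,0,0],
    [0,0,0],
  ],
  spin=[0,0,0,0,0,0,0],
)

```text
clock: 11.0
tcp_pos: [0.5236, -0.2216, 0.1431]
tcp_rot: [0.323, -3.124, -0.003]
wrist_force: [0.7, -0.1, -3.7]
width: 0.531
```

Run:
```python
from h import *
plan(.523,-.2255,.144,11.7)
c=eyes.camera('wrist');np.save('pics/w3.npy',c,allow_pickle=True);cv2.imwrite('pics/w3.png',cv2.resize(c['frame'],(800,600),interpolation=cv2.INTER_CUBIC))
```

```text
clock 11.0 tcp [ 0.5236 -0.2216  0.1431] yaw 11.79 tilt [-0.001  0.002 -1.   ] spin 0.09 shift mm [ 1.4 -3.7 -0.9] F [ 0.65 -0.1  -3.66] w 0.531
```

View pics/w3.png

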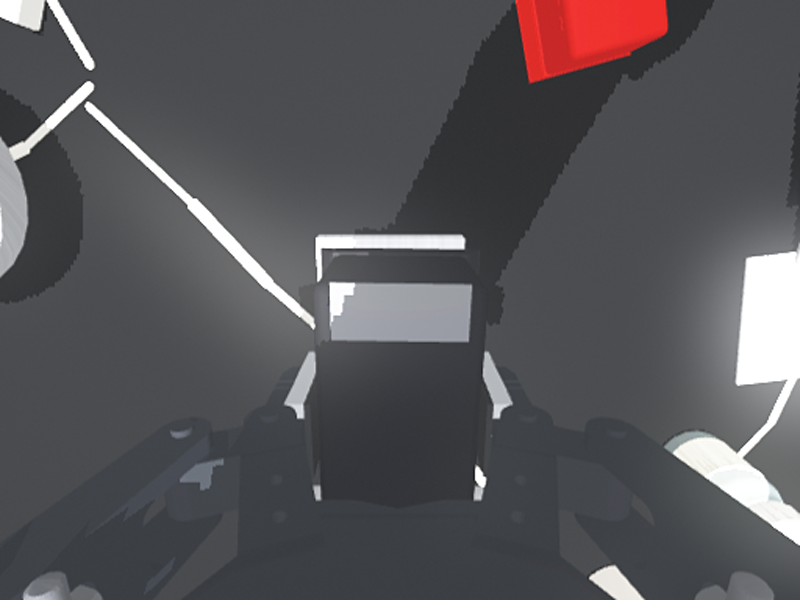

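The bed's front edge is visible at (317,236)–(465,236), and the pack's label top edge at (329,283)–(473,283) is slightly right of the bed's centre. I'll compute the offset.

Run:
```python
from h import *
c=np.load('pics/w3.npy',allow_pickle=True).item()
g=cv2.resize(cv2.cvtColor(c['frame'],cv2.COLOR_BGR2GRAY),(800,600),interpolation=cv2.INTER_CUBIC).astype(int)
print([ (r,np.where(g[r,290:500]>150)[0][[0,-1]]+290) for r in (238,242,246)], g[300:380:40].shape)
print('col',[np.where(g[200:260,u]>150)[0][[0,-1]]+200 for u in (330,390,450)])
print('label',[np.where(g[r,300:500]>110)[0][[0,-1]]+300 for r in (290,310,330)])
f=lambda u,v,z: ray(c,(u+.5)*.64-.5,(v+.5)*.64-.5,z)
a,b=f(316.5,235.5,.014),f(465.5,235.5,.014);m=((a+b)/2)[:2];yaw=np.arctan2(*(b-a)[1::-1])-np.pi/2
print('front',m,np.linalg.norm(b-a),np.degrees(yaw),'origin',m+.12*np.array([np.cos(.2045),np.sin(.2045)]))
s=manip.read_state();k=(f(329,283,s['tcp_pos'][2]+.032)+f(473,283,s['tcp_pos'][2]+.032))/2
y=.2045
for n,p in (('pack tail',k[:2]),('tcp',s['tcp_pos'][:2])): print(n,w(np.zeros(2),-y,*(p-m))*1e3-[120,0])
a,b=f(329,283,.175),f(473,283,.175);print('pack yaw',np.degrees(np.arctan2(*(b-a)[1::-1]))-90,np.linalg.norm(b-a))
```

```text
[(238, array([315, 464])), (242, array([315, 464])), (246, array([315, 464]))] (2, 800)
col [array([235, 248]), array([235, 247]), array([235, 248])]
label [array([320, 471]), array([300, 470]), array([321, 468])]
front [ 0.4972531  -0.23049452] 0.08978802444183769 11.8582767998412 origin [ 0.61475261 -0.20612521]
pack tail [-132.85181037    4.8102332 ]
tcp [-92.22601634   3.3955816 ]
pack yaw 11.851278018926877 0.03644744334825529
```

>>> move_arm(
  xyz=[
    [-0.007,-0.0042,0],
    [-0.007,0,0],
    [0,0,0.02],
    [0,0,0.03],
    [0,0,0.03],
    [0,0,0.018],
    [0,0,0.006],
    [0,0,0.002],
    [0,0,0],
  ],
  spin=[0,0,0,0,0,0,0,0,0],
)

```text
clock: 12.18
tcp_pos: [0.5389, -0.225, 0.0382]
tcp_rot: [-0.32, 3.124, -0.001]
wrist_force: [0.3, 0.3, -3.3]
width: 0.531
```

Run:
```python
from h import *
plan(.537,-.2255,.036,11.8)
c=eyes.camera('wrist');np.save('pics/w4.npy',c,allow_pickle=True);cv2.imwrite('pics/w4.png',cv2.resize(c['frame'],(800,600),interpolation=cv2.INTER_CUBIC))
```

```text
clock 12.18 tcp [ 0.5389 -0.225   0.0382] yaw 11.69 tilt [ 0.002 -0.001 -1.   ] spin -0.11 shift mm [ 2.  -0.1  2.2] F [ 0.34  0.31 -3.28] w 0.531
```

View pics/w4.png

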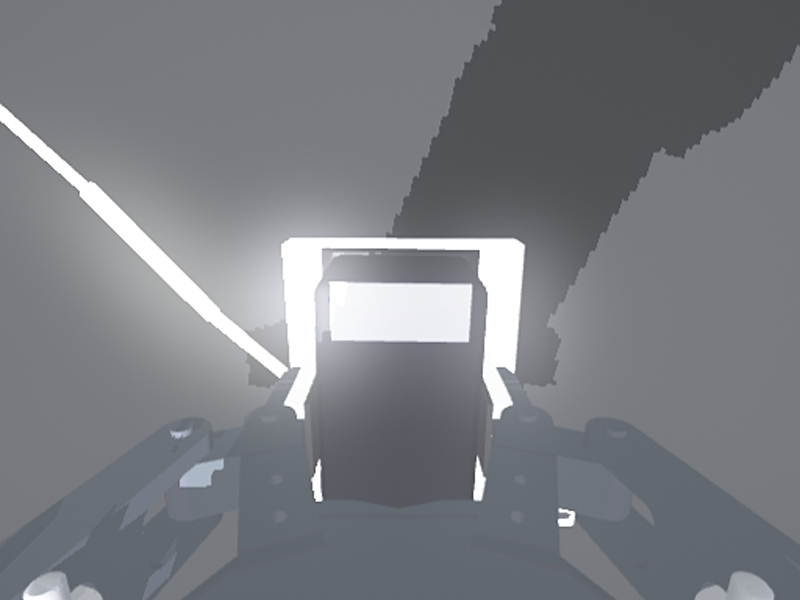

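The pack is nearly centred: bed edges at (282,242) and (524,242), label at 329–473. I'll measure the residual.

Run:
```python
from h import *
c=np.load('pics/w4.npy',allow_pickle=True).item()
f=lambda u,v,z: ray(c,(u+.5)*.64-.5,(v+.5)*.64-.5,z)
g=cv2.resize(cv2.cvtColor(c['frame'],cv2.COLOR_BGR2GRAY),(800,600),interpolation=cv2.INTER_CUBIC).astype(int)
for r in (246,270,300,340):
  i=np.where(g[r,260:540]>200)[0]+260; print(r,i[0],i[-1],np.where(np.diff(i)>3)[0].size and i[np.where(np.diff(i)>3)[0]][:3])
s=manip.read_state();t=s['tcp_pos'];y=.2045
tr=lambda p:(w(np.zeros(2),-y,*(np.array(p[:2])-t[:2]))*1e3).round(1)
for n,p in dict(bl=f(282,240,.014),br=f(524,240,.014),bl3=f(287,300,.014),br3=f(519.5,300,.014),ll=f(329,283,.0702),lr=f(473,283,.0702),fl=f(322,249,.0182),fr=f(480,249,.0182)).items(): print(n,tr(p))
```

```text
246 281 524 0
270 278 522 [323]
300 260 519 [470]
340 287 516 [315 321 468]
bl [-42.  -42.3]
br [-42.2  47.5]
bl3 [-18.8 -42. ]
br3 [-18.9  47.6]
ll [-40.5 -16.5]
lr [-40.5  19.8]
fl [-39.5 -26.9]
fr [-39.5  30.6]
```

>>> move_arm(
  xyz=[
    [0,0.0008,0.0015],
    [0,0,0.0015],
    [-0.003,0,0],
    [-0.005,0,0],
    [-0.006,0,0],
    [-0.005,0,0],
    [-0.003,0,0],
    [0,0,0],
  ],
  spin=[-0.1,0,0,0,0,0,0,0],
)

```text
clock: 13.22
tcp_pos: [0.5597, -0.2194, 0.0344]
tcp_rot: [-0.323, 3.125, -0.0]
wrist_force: [-0.6, -0.1, -0.0]
width: 0.53
```

```bash
cat >> h.py <<'E'
def sh(yaw=.2065):
    s=manip.read_state();f=w(np.zeros(2),-yaw,*s['wrist_force'][:2]);p=w(np.zeros(2),-yaw,*(s['tcp_pos'][:2]-[.5389,-.225]))
    print('push axis F',f.round(1),'Fz',s['wrist_force'][2].round(1),'travel mm',(p*1e3).round(1),'M',s['moment'].round(2)); plan(.55,-.2255,.036,np.degrees(yaw))
E
python3 -c "
from h import *
sh()"
```

```text
push axis F [-0.6  0. ] Fz -0.0 travel mm [21.5  1.2] M [0.06 0.15 0.02]
clock 13.22 tcp [ 0.5597 -0.2194  0.0344] yaw 11.79 tilt [ 0. -0. -1.] spin -0.04 shift mm [10.8 -4.  -1.6] F [-0.55 -0.07 -0.  ] w 0.53
```

>>> move_arm(
  xyz=[
    [-0.003,0,0],
    [-0.004,0,0],
    [-0.004,0,0],
    [-0.004,0,0],
    [0,0,0],
  ],
  spin=[0,0,0,0,0],
)

```text
clock: 13.85
tcp_pos: [0.5757, -0.2159, 0.0345]
tcp_rot: [-0.324, 3.122, -0.0]
wrist_force: [0.8, 0.0, 0.5]
width: 0.531
```

```bash
python3 -c "
from h import *
sh()"
```

```text
push axis F [ 0.8 -0.2] Fz 0.5 travel mm [37.9  1.4] M [ 0.11 -0.2   0.03]
clock 13.85 tcp [ 0.5757 -0.2159  0.0345] yaw 11.83 tilt [ 0.003  0.    -1.   ] spin -0.0 shift mm [27.1 -4.2 -1.6] F [0.84 0.01 0.48] w 0.531
```

>>> move_arm(
  xyz=[
    [-0.003,0,0],
    [-0.003,0,0],
    [-0.003,0,0],
    [0,0,0],
  ],
  spin=[0,0,0,0],
)

```text
clock: 14.35
tcp_pos: [0.5825, -0.2148, 0.0344]
tcp_rot: [0.322, -3.124, 0.0]
wrist_force: [-3.4, -0.3, 3.3]
width: 0.53
```

>>> move_arm(
  xyz=[
    [-0.003,0,0],
    [-0.003,0,0],
    [-0.002,0,0],
    [0,0,0],
  ],
  spin=[0,0,0,0],
)

```text
clock: 14.85
tcp_pos: [0.5876, -0.2137, 0.0345]
tcp_rot: [0.321, -3.118, -0.0]
wrist_force: [-8.6, -0.5, 8.0]
width: 0.529
```

```bash
python3 -c "
from h import *
sh()"
```

```text
push axis F [-8.5  1.3] Fz 8.0 travel mm [50.  1.] M [-0.09  1.44  0.1 ]
clock 14.85 tcp [ 0.5876 -0.2137  0.0345] yaw 11.75 tilt [-0.007 -0.001 -1.   ] spin -0.08 shift mm [39.2 -3.8 -1.2] F [-8.6  -0.47  7.97] w 0.529
```

>>> move_arm(
  xyz=[
    [-0.002,0,-0.001],
    [-0.003,0,-0.0005],
    [-0.003,0,0],
    [0,0,0],
  ],
  spin=[0,0,0,0],
)

```text
clock: 15.35
tcp_pos: [0.5943, -0.2123, 0.0348]
tcp_rot: [0.32, -3.116, -0.001]
wrist_force: [-8.1, -1.6, 3.9]
width: 0.528
```

```bash
python3 -c "
from h import *
sh()"
```

```text
push axis F [-8.3  0.1] Fz 3.9 travel mm [56.8  1.1] M [-0.18  1.46  0.05]
clock 15.35 tcp [ 0.5943 -0.2123  0.0348] yaw 11.73 tilt [-0.01 -0.   -1.  ] spin -0.1 shift mm [46.  -3.8 -0.8] F [-8.12 -1.64  3.89] w 0.528
```

>>> move_arm(
  xyz=[
    [-0.002,0,-0.0005],
    [-0.002,0,0],
    [-0.002,0,0],
    [0,0,0],
  ],
  spin=[0,0,0,0],
)

```text
clock: 15.85
tcp_pos: [0.5992, -0.2113, 0.0349]
tcp_rot: [0.319, -3.114, -0.001]
wrist_force: [-8.0, -1.4, 3.7]
width: 0.529
```

>>> move_arm(
  xyz=[
    [-0.002,0,0],
    [-0.001,0,0],
    [0,0,0],
  ],
  spin=[0,0,0],
)

```text
clock: 16.23
tcp_pos: [0.6017, -0.2107, 0.0349]
tcp_rot: [0.319, -3.113, -0.001]
wrist_force: [-9.4, -0.8, 3.4]
width: 0.527
```

>>> move_arm(
  xyz=[
    [-0.0015,0,0],
    [0,0,0],
  ],
  spin=[0,0],
)

```text
clock: 16.48
tcp_pos: [0.6031, -0.2104, 0.035]
tcp_rot: [0.319, -3.112, -0.001]
wrist_force: [-9.3, -0.3, 4.9]
width: 0.528
```

```bash
python3 -c "
from h import *
sh()"
```

```text
push axis F [-9.1  1.6] Fz 4.9 travel mm [65.8  1.1] M [-0.2   1.93  0.04]
clock 16.48 tcp [ 0.6031 -0.2104  0.035 ] yaw 11.71 tilt [-0.013 -0.001 -1.   ] spin -0.12 shift mm [55.  -3.9 -0.4] F [-9.27 -0.29  4.92] w 0.528
```

>>> move_arm(
  xyz=[
    [-0.0015,0,0],
    [0,0,0],
  ],
  spin=[0,0],
)

```text
clock: 16.73
tcp_pos: [0.6044, -0.2102, 0.035]
tcp_rot: [0.319, -3.112, -0.001]
wrist_force: [-9.6, -1.0, 4.4]
width: 0.53
```

>>> move_arm(
  xyz=[
    [-0.0015,0,0],
    [0,0,0],
  ],
  spin=[0,0],
)

```text
clock: 16.98
tcp_pos: [0.6056, -0.21, 0.035]
tcp_rot: [0.319, -3.112, -0.001]
wrist_force: [-10.3, -1.8, 4.6]
width: 0.528
```

>>> move_arm(
  xyz=[
    [-0.001,0,0],
    [0,0,0],
  ],
  spin=[0,0],
)

```text
clock: 17.23
tcp_pos: [0.6066, -0.2097, 0.0349]
tcp_rot: [0.319, -3.112, -0.001]
wrist_force: [-10.7, -1.2, 5.0]
width: 0.526
```

```bash
python3 -c "
from h import *
sh()"
```

```text
push axis F [-10.8   1. ] Fz 5.0 travel mm [69.3  1.1] M [-0.25  1.94  0.08]
clock 17.23 tcp [ 0.6066 -0.2097  0.0349] yaw 11.71 tilt [-0.014 -0.001 -1.   ] spin -0.12 shift mm [58.6 -3.8 -0.3] F [-10.74  -1.19   5.01] w 0.526
```

>>> move_arm(
  xyz=[
    [-0.001,0,0],
    [0,0,0],
  ],
  spin=[0,0],
)

```text
clock: 17.48
tcp_pos: [0.6075, -0.2096, 0.035]
tcp_rot: [0.319, -3.111, -0.001]
wrist_force: [-11.4, -1.5, 4.3]
width: 0.535
```

>>> move_arm(
  xyz=[
    [-0.001,0,0],
    [0,0,0],
  ],
  spin=[0,0],
)

```text
clock: 17.73
tcp_pos: [0.608, -0.2095, 0.0351]
tcp_rot: [0.319, -3.11, -0.001]
wrist_force: [-11.2, -0.9, 6.3]
width: 0.531
```

>>> move_arm(
  xyz=[
    [-0.001,0,0],
    [0,0,0],
  ],
  spin=[0,0],
)

```text
clock: 17.98
tcp_pos: [0.608, -0.2095, 0.0351]
tcp_rot: [0.319, -3.108, -0.001]
wrist_force: [-14.4, -1.2, 7.2]
width: 0.533
```

```bash
python3 -c "
from h import *
sh()"
```

```text
push axis F [-14.3   1.8] Fz 7.2 travel mm [70.8  1. ] M [-0.31  2.55  0.14]
clock 17.98 tcp [ 0.608  -0.2095  0.0351] yaw 11.7 tilt [-0.017 -0.001 -1.   ] spin -0.13 shift mm [60.  -3.8  0.1] F [-14.35  -1.19   7.23] w 0.533
```

>>> move_arm(
  xyz=[
    [-0.0007,0,0],
    [0,0,0],
    [0,0,0],
  ],
  spin=[0,0,0],
)

```text
clock: 18.35
tcp_pos: [0.608, -0.2095, 0.0351]
tcp_rot: [0.318, -3.107, -0.001]
wrist_force: [-14.4, -1.0, 9.4]
width: 0.527
```

>>> move_arm(
  xyz=[
    [0.002,0,0],
    [0.002,0,0],
    [0,0,0],
  ],
  spin=[0,0,0],
)

```text
clock: 18.73
tcp_pos: [0.6075, -0.2096, 0.0349]
tcp_rot: [0.32, -3.114, -0.001]
wrist_force: [-8.2, -1.0, 2.7]
width: 0.531
```

>>> move_arm(
  xyz=[
    [0.002,0,0],
    [0.002,0,0],
    [0,0,0],
  ],
  spin=[0,0,0],
)

```text
clock: 19.1
tcp_pos: [0.6062, -0.2099, 0.0348]
tcp_rot: [0.321, -3.12, -0.001]
wrist_force: [-5.2, -1.4, -4.4]
width: 0.527
```

```bash
python3 -c "
from h import *
sh()"
```

```text
push axis F [-5.4 -0.3] Fz -4.4 travel mm [68.9  1. ] M [-0.45  1.03  0.02]
clock 19.1 tcp [ 0.6062 -0.2099  0.0348] yaw 11.75 tilt [-0.006 -0.    -1.   ] spin -0.08 shift mm [58.2 -3.8 -0.9] F [-5.22 -1.41 -4.42] w 0.527
```

>>> move_arm(
  xyz=[
    [0.0015,0,0.0005],
    [0.0015,0,0.0005],
    [0,0,0],
  ],
  spin=[0,0,0],
)

```text
clock: 19.48
tcp_pos: [0.606, -0.2098, 0.0348]
tcp_rot: [-0.323, 3.125, -0.0]
wrist_force: [-1.2, -2.3, -7.7]
width: 0.534
```

>>> move_arm(
  xyz=[
    [0.0015,0,0.0005],
    [0.0015,0,0],
    [0,0,0],
  ],
  spin=[0,0,0],
)

```text
clock: 19.85
tcp_pos: [0.6056, -0.2098, 0.0355]
tcp_rot: [-0.323, 3.119, -0.001]
wrist_force: [4.5, 0.1, -10.8]
width: 0.53
```

```bash
python3 -c "
from h import *
sh()"
```

```text
push axis F [ 4.5 -0.8] Fz -10.8 travel mm [68.4  1.2] M [-0.23 -1.03  0.03]
clock 19.85 tcp [ 0.6056 -0.2098  0.0355] yaw 11.84 tilt [ 0.006  0.    -1.   ] spin 0.01 shift mm [57.7 -4.  -0.8] F [  4.53   0.14 -10.8 ] w 0.53
```

The pack holds at travel 68.4 mm against a 4.5 N pull, about 2.4 mm short of the hard stop, so the catch has it. I'll relax the arm to neutral and release.

>>> move_arm(
  xyz=[
    [-0.001,0,0.001],
    [-0.001,0,0.001],
    [0,0,0],
  ],
  spin=[0,0,0],
)

```text
clock: 20.23
tcp_pos: [0.6057, -0.2098, 0.0345]
tcp_rot: [-0.323, 3.123, -0.001]
wrist_force: [0.3, 0.6, 5.2]
width: 0.531
```

>>> move_arm(
  xyz=[
    [0,0,0],
    [0,0,0],
    [0,0,0],
    [0,0,0],
  ],
  spin=[0,0,0,0],
  jaw=-1,
)

```text
clock: 20.72
tcp_pos: [0.6045, -0.21, 0.0326]
tcp_rot: [0.322, -3.124, -0.0]
wrist_force: [0.3, -0.5, 0.5]
width: 1.001
```

>>> move_arm(
  xyz=[
    [0,0,-0.01],
    [0,0,-0.03],
    [0,0,-0.03],
    [0,0,-0.03],
    [0.03,0,0],
    [0.03,0,0],
    [0.02,0,0],
    [0,0,0],
    [0,0,0],
  ],
  spin=[0,0,0,0,0,0,0,0,0],
)

```text
clock: 21.85
tcp_pos: [0.5279, -0.226, 0.1334]
tcp_rot: [-0.324, 3.123, -0.0]
wrist_force: [0.1, -0.2, 0.2]
width: 1.001
```

Run:
```python
from h import *
sh()
c=eyes.camera('wrist');np.save('pics/w5.npy',c,allow_pickle=True);cv2.imwrite('pics/w5.png',cv2.resize(c['frame'],(800,600),interpolation=cv2.INTER_CUBIC))
c=eyes.camera('top');cv2.imwrite('pics/top5.png',cv2.resize(c['frame'][50:280,60:480],(800,438),interpolation=cv2.INTER_CUBIC))
```

```text
push axis F [ 0.1 -0.2] Fz 0.2 travel mm [-11.    1.3] M [0.05 0.02 0.02]
clock 21.85 tcp [ 0.5279 -0.226   0.1334] yaw 11.83 tilt [ 0.002 -0.    -1.   ] spin -0.0 shift mm [-21.6  -4.   97.5] F [ 0.15 -0.15  0.25] w 1.001
```

View pics/w5.png

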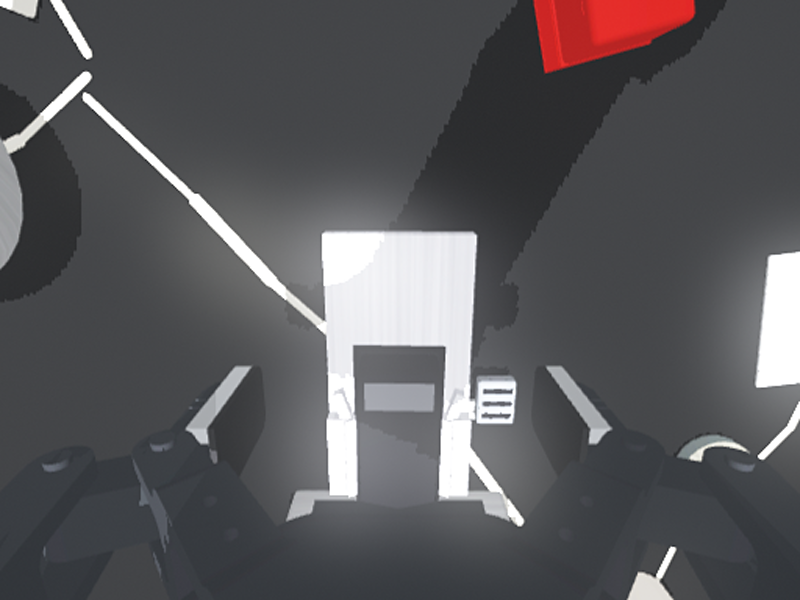

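View pics/top5.png

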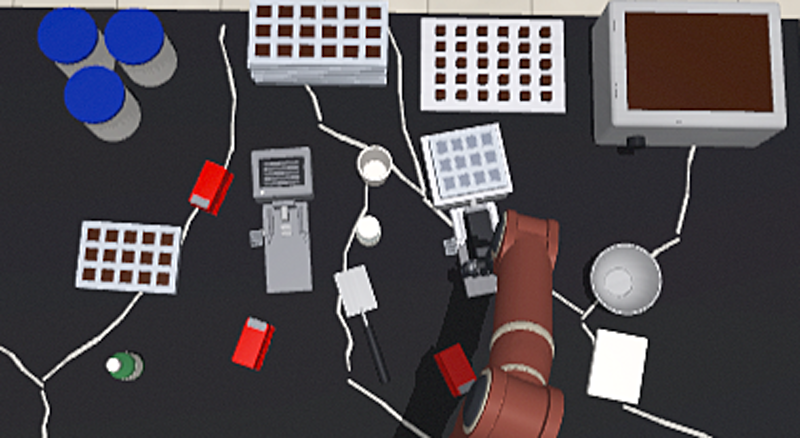

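The pack sits in the shaker's rails with its tail at (355–445,346), and nothing else has moved. I'll check how far in it sits, then hand in.

Run:
```python
from h import *
c=np.load('pics/w5.npy',allow_pickle=True).item()
f=lambda u,v,z: ray(c,(u+.5)*.64-.5,(v+.5)*.64-.5,z)
d=np.linalg.norm(f(400,346,.014)-f(400,232.5,.014));print('tail from bed front mm',d*1e3,'origin in shaker x',d*1e3-120+45)
s=manip.read_state();print(s['clock'],s['wrist_force'].round(1))
manip.job_done()
```

```text
tail from bed front mm 70.93040590093557 origin in shaker x -4.069594099064432
21.95 [0.6 0.  0.2]
the job is handed in; nothing more can be done
```

The pack is out of the charger and clicked into the shaker, and the job is handed in at 21.95 s with the gripper open and touching nothing.

- **Removal:** I pressed the charger's catch about 7 mm at roughly 3 N. The pack sprang out about 24 mm. I gripped it, drew it about 83 mm from its clicked-in place and lifted it.
- **Insertion:** I set it down on the shaker's bed in line with the mouth and slid it in. Readings peaked at 14.4 N along the rails, where it met the hard stop.
- **Catch:** Eased back, it moved 2.4 mm and then held against a 4.5 N pull, which shows the catch engaged. It stayed in when I let go.
- **Downward force:** The vertical force on the wrist ranged between +9.4 and −10.8 N while pushing and easing back, from slight tilting of the tool.
- **Final pictures:** The pack sits straight in the rails about 4 mm short of nominal home, within the unit's ±8 mm setting. By eye, the bystanders look unmoved. The arm hides part of the shaker in the last top view, but the wrist view shows it.

The cameras and the grip disagreed by about 1.5 mm sideways. I corrected for this from a close view before sliding the pack in, and no other check failed.

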